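# Load the spray washer with castings and start it

## Robot

A 6-joint arm with a two-finger parallel gripper is mounted at the origin on the work surface. World frame = base frame: x ahead of the robot, y to its left, z up, the work surface at z = 0. Lengths are in mm, angles in rad, forces in N, time in s.
With the tool pointing down it reaches from about 325 to 875 mm from the base axis. Payload 4.4 kg.
Tool frame: the origin (TCP) lies on the centre line of the jaws, within the pads' length; the fingertips stand ahead of it and the grasp point (between the pads) lies 6 mm ahead of it (ctrl.tcp_to_tips is the z of the fingertips in the tool frame, in mm); z points along the fingers, y is the direction in which the jaws open and shut (so a half turn about z gives the same grasp; the last joint's range is limited). The gripper opens to 85 mm and grips with 20 to 120 N. Pads are 22 mm wide; open, the fingers measure 114 mm over their backs; the gripper's body (76 mm by 85 mm) begins 54 mm behind the grasp point. The pads swing forward as they close: fully open they stand 13 mm farther back than shut.
Start: joints at [0.963, 0.207, 1.542, -0, 1.393, -0.15], TCP at [254.145, 515.788, 216.682] pointing down, gripper open.
Joint ranges: [-2.73, 2.73], [-0.86, 2.22], [0.23, 2.46], [-1.11, 4.25], [0.08, 2.63], [-2.82, 2.82]. Speed limits (rad/s): [2.79, 2.79, 3.14, 3.14, 3.14, 3.14].

## Interface

Orientations are given as a 3x3 rotation matrix whose columns are the frame's x, y, z axes.
In Python, from plant import ctrl, sensors, optics gives the robot as it stands. Calls block until the motion is done:
- ctrl.move_ptp(position, orientation): joint-space move of the TCP to a pose.
- ctrl.move_l(position, rot=None, vel=150, threshold=None): straight line of the TCP; rot=None keeps the orientation; vel is the mean speed in mm/s. With threshold (N) it stops when the force on the tool has changed by that much, and returns True; else False.
- ctrl.set_joints(angles): joint-space move.
- ctrl.gripper_to(opening, force=None): finger opening in mm; force is the grip in N (None keeps the last); returns when the fingers have stopped.
- ctrl.hold(seconds).
- ctrl.solve_ik(position, orientation): joint angles nearest the present ones, or None.
- sensors.read_state(): the state.
- optics.grab_frame(name): name is "side" or "top" or "wrist"; returns (picture, depth): 384x512x3 uint8, red, green, blue; 384x512 float32, mm along the optical axis (not along the pixel's ray), 0 where there is no reading.
- optics.camera_params(name): a dict with "mtx" (3x3 intrinsics, pixels), "R" (3x3) and "t" (3): a world point X has camera coordinates R X + t; the wrist camera has in their place "T_tool_cam" (4x4, takes a point from camera to tool coordinates, whose origin is the TCP and whose axes are the flange's). Camera axes: x right, y down, z forward; pixel columns grow to the right and rows downward; lengths in mm; the calibration is good to about 2 mm. The wrist camera is an equidistant fisheye: a pixel r from the principal point sees the ray r / f radians off the axis. A picture is of the moment at which its call begins: read the wrist's pose just before it. camera_params takes no time and is no camera call.
A pose or a line that the arm cannot do raises ctrl.MotionError and nothing moves.
- ctrl.finish_job(): hands the job in, once; it reports no verdict.
The state is a dict: "t": time; "q": joint angles; "qvel": joint speeds; "tau": joint torques, N m; "eef_pos": TCP position; "eef_rot": TCP orientation; "force": force on the tool from outside, world axes, zero at the start; "wrist_torque": the same for the moment, N m; "grip_width": finger opening in mm.
Only numpy, scipy, OpenCV 4.12 (cv2) and the standard library are available. Lean on these libraries where they do the work, as an engineer would, in place of code of your own. Each camera call takes 0.05 s, during which the arm holds its last target.

## Task

Get the spray washer running: take the scrubbing brush out of its tub and lay it in the white drip tray, and lay every bronze casting from the bench on the rack in the tub, side by side so that each lies flat on the rack. Then push the open lid over from behind, past upright, let go and let its own weight swing it shut, press its front edge down until the catch snaps and the lid is fully home, and last of all press the green start button right in and let it go. Leave everything else on the bench where it is.

Things in the scene. Friction and masses are not known exactly. Their poses are not given: they have to be found in the camera images.
- washer: pale grey enamelled spray washer, fixed; place and turn vary. Open tub 280 along y, 210 along x, 110 high, walls 12 thick; its floor is a wire rack, top 30 mm above the bench (inside 186 x 256, 80 deep). Origin under the tub's centre, on the bench; z up, +x to the hinge side, -x to the front, where a dark grey control ledge 90 deep and 80 high runs along the whole front
- lid (a joint): lid angle in rad: 0 = fully shut and caught; about 0.06 = fallen shut but resting on top of the spring catch; 1.57 = upright; 1.9 = leaning back open on its stop (starts at 1.8 to 1.9). Tipped past upright it falls by itself in 2 to 4 s, slowed by a damper hinge; its weight does not overcome the catch
- lid_hinge (a point): point on the lid's hinge axis at mid-width, 116 mm above the bench, 111 mm to +x of the washer's origin; the axis runs along the washer's y
- lid_edge (a point): middle of the lid's front (free) edge, 232 mm from the hinge axis, at mid-thickness; moves with the lid: about 336 mm above the bench with the lid leaning open, 348 when upright. The lid is a flat pale grey plate 286 wide, 236 from hinge to front edge, 10 thick, 0.5 kg, without a handle
- lid_press (a point): point on the lid's outer face at mid-width, 200 mm from the hinge axis, 32 mm from the front edge: where to press it home; moves with the lid; 122 mm above the bench with the lid fully shut, 13 mm higher with it resting on the catch. The catch snaps at about 12 N pressed straight down here, then holds the lid shut
- start (a joint): travel of the green start button in m: 0 = out, 0.006 = fully pressed; spring return, about 5 N
- start_top (a point): centre of the top face of the round green start button, 32 across, on top of the washer's control ledge, 102 mm above the bench when out; pressed straight down. With the lid shut, the lid's front edge (121 mm above the bench) lies 31 mm from the button's centre
- tray: white plastic drip tray, fixed, 200 along x, 100 along y, 22 high, walls and floor 4 thick. Origin at the centre of its underside
- brush: scrubbing brush, 150 along x, 46 wide (wooden back, from 20 to 40 mm above its underside) over a slightly narrower block of stiff pale bristles 21 high, 0.12 kg. Origin at the centre of its bristle underside. It starts lying on the rack in the tub, bristles down
- casting1: bronze casting tree (may be absent): round stem 16 thick along its x axis, bare from x = -40 to +30 mm, with a round pouring button 44 across at the -x end (x = -56) and a cross of bell flowers 44 across at the +x end (x = +40), 117 long, about 0.3 kg. Origin on the stem's axis near its middle and the centre of mass. Starts lying on the bench, axis 22 mm above it
- casting2: bronze casting tree (may be absent): round stem 16 thick along its x axis, bare from x = -40 to +30 mm, with a round pouring button 44 across at the -x end (x = -56) and a cross of bell flowers 44 across at the +x end (x = +40), 117 long, about 0.3 kg. Origin on the stem's axis near its middle and the centre of mass. Starts lying on the bench, axis 22 mm above it
- casting3: bronze casting tree (may be absent): round stem 16 thick along its x axis, bare from x = -40 to +30 mm, with a round pouring button 44 across at the -x end (x = -56) and a cross of bell flowers 44 across at the +x end (x = +40), 117 long, about 0.3 kg. Origin on the stem's axis near its middle and the centre of mass. Starts lying on the bench, axis 22 mm above it
- casting4: bronze casting tree (may be absent): round stem 16 thick along its x axis, bare from x = -40 to +30 mm, with a round pouring button 44 across at the -x end (x = -56) and a cross of bell flowers 44 across at the +x end (x = +40), 117 long, about 0.3 kg. Origin on the stem's axis near its middle and the centre of mass. Starts lying on the bench, axis 22 mm above it
- crucible: cream ceramic crucible, a round cup 50 across and 45 high (mm), standing loose; not part of the job. Origin at the centre of its underside
- flux_tin: round red tin with a bare metal lid, 56 across, 35 high (mm), standing loose; not part of the job. Origin at the centre of its underside
- flask: dark steel casting flask, a plaster-filled cylinder 76 across, 100 high (mm), standing loose; not part of the job. Origin at the centre of its underside
- squeeze_bottle: green plastic bottle with a red cap, 64 across, 170 high (mm), standing loose; not part of the job. Origin at the centre of its underside
- mallet: wooden mallet lying on the bench, 240 long (mm); not part of the job. Origin under its middle
- mug: blue ceramic mug, 80 across, 90 high (mm), standing loose; not part of the job. Origin at the centre of its underside
- plaster_bat: round white plaster disc, 90 across, 16 high (mm), standing loose; not part of the job. Origin at the centre of its underside
There are look-alikes about, which are no part of the job. Leave any purple or turquoise look-alike of the brush alone.

How it is judged (in metres and radians):
On the way, in this order (a step that is already met when the one before it is completed fails the run):
1. the brush lies in the drip tray and all the castings lie on the rack in the tub (x of casting1 in the frame of washer between -0.093 and 0.093 m and y of casting1 in the frame of washer between -0.128 and 0.128 m and z of casting1 in the frame of washer between 0.03 and 0.064 m and x of casting2 in the frame of washer between -0.093 and 0.093 m and y of casting2 in the frame of washer between -0.128 and 0.128 m and z of casting2 in the frame of washer between 0.03 and 0.064 m and x of casting3 in the frame of washer between -0.093 and 0.093 m and y of casting3 in the frame of washer between -0.128 and 0.128 m and z of casting3 in the frame of washer between 0.03 and 0.064 m and x of casting4 in the frame of washer between -0.093 and 0.093 m and y of casting4 in the frame of washer between -0.128 and 0.128 m and z of casting4 in the frame of washer between 0.03 and 0.064 m and x of brush in the frame of tray between -0.06 and 0.06 m and y of brush in the frame of tray between -0.045 and 0.045 m and z of brush in the frame of tray below 0.035 m), for 0.3 s.
2. the lid swings down by its own weight, with the robot touching no part of the washer (value of joint lid between 0.1 and 1.4 rad and velocity of joint lid below -0.03 rad/s and contact force between each of the arm, the fingers and washer below 0.3 N), for 0.2 s.
3. the lid is pressed past its catch and is fully shut (value of joint lid below 0.015 rad), for 0.2 s.
4. the start button is pressed in with the lid shut (value of joint start above 0.0045 m and value of joint lid below 0.015 rad), for 0.05 s.
At the end, for the whole second after the job is handed in: Every casting lies flat on the rack in the tub (stem axis below 64 mm), the brush lies in the tray (centre within 60 mm along, 45 mm across, underside below 35 mm), the lid is caught shut (under 0.015 rad), the start button is out again, nothing moves (all of step 1 and linear speed of each of casting1, casting2, casting3, casting4, brush below 0.05 m/s and value of joint lid below 0.015 rad and value of joint start below 0.0015 m); the robot touches nothing.
It fails at once if one of the other things on the bench is moved more than 60 mm (distance of any of crucible, flux_tin, flask, squeeze_bottle, mallet, mug, plaster_bat from where it was at the start of the episode above 0.06 m).
Of casting1, casting2, casting3, casting4 only 2 to 4 are there at a start; the rules pass over those that are not, and their reading is None.
At some moment in a run one of casting1, casting2, casting3, casting4, brush may be knocked a few centimetres aside while the robot is not near it.
Once in a run the grip may slacken for a moment while it holds something.
It also fails if it takes over 210 s, if anything falls off the work surface, if the arm or the gripper's body presses on something with over 40 N, if the wrist force passes 120 N, or if a joint passes its speed limit or range.

## Working session

There is one attempt and no reset: what is moved stays moved. The work goes in short steps, each a Python script; the robot and the scene stay as the last script left them, time stands still between calls to the robot, and variables do not carry over. Pictures are saved under pics/ and viewed, and the job is handed in when it is done.

```bash
ls; mkdir -p pics; python3 - <<'E'
from plant import ctrl, sensors, optics
import cv2
s=sensors.read_state();print(s['t'],s['eef_pos'],s['grip_width'],ctrl.tcp_to_tips)
for n in("top","side","wrist"):
    im,d=optics.grab_frame(n);cv2.imwrite(f"pics/{n}0.png",im[:,:,::-1])
    import numpy as np
    np.save(f"{n}0d.npy",d)
    p=optics.camera_params(n);print(n,{k:np.round(v,3).tolist() if not isinstance(v,str) else v for k,v in p.items()})
E
```

```text
pics
0.0 [253.67713946 515.14229771 215.498449  ] 85.46533894577671 25.0
top {'mtx': [[489.95, 0.0, 251.728], [0.0, 489.95, 195.131], [0.0, 0.0, 1.0]], 'R': [[0.02, -1.0, 0.011], [-0.996, -0.021, -0.092], [0.092, -0.01, -0.996]], 't': [-5.547, 495.124, 1528.61]}
side {'mtx': [[472.601, 0.0, 255.301], [0.0, 472.601, 188.36], [0.0, 0.0, 1.0]], 'R': [[0.952, -0.306, -0.024], [-0.167, -0.45, -0.877], [0.257, 0.839, -0.479]], 't': [-445.963, 175.672, 1216.288]}
wrist {'mtx': [[297.319, 0.0, 256.763], [0.0, 297.319, 192.923], [0.0, 0.0, 1.0]], 'T_tool_cam': [[-0.0, -0.966, -0.26, 64.984], [1.0, -0.0, -0.0, 0.424], [0.0, -0.26, 0.966, -157.966], [0.0, 0.0, 0.0, 1.0]]}
```

View pics/top0.png

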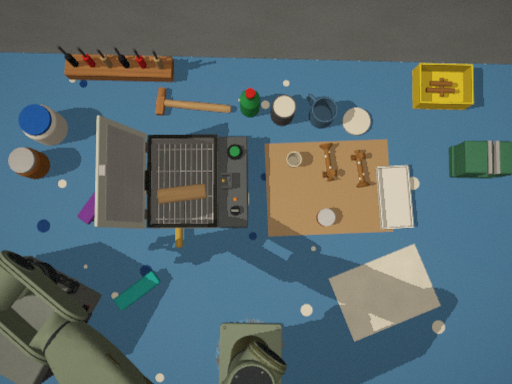

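View pics/side0.png

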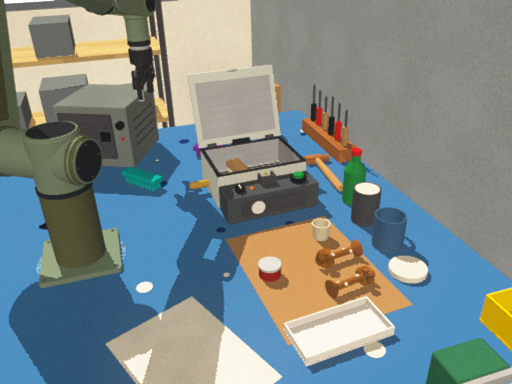

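```bash
python3 - <<'E'
import cv2,numpy as np
a=cv2.imread("pics/top0.png");b=cv2.imread("pics/side0.png")
cv2.imwrite("pics/c1.png",np.vstack([cv2.resize(a[120:260,90:260],None,fx=3,fy=3,interpolation=2)[:, :510],]))
c=cv2.resize(a[60:220,260:480],None,fx=2.8,fy=2.8,interpolation=2)
cv2.imwrite("pics/c2.png",c)
cv2.imwrite("pics/c3.png",cv2.resize(b[120:360,180:420],None,fx=2.5,fy=2.5,interpolation=2))
E
```

```text
(no output)
```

View pics/c1.png

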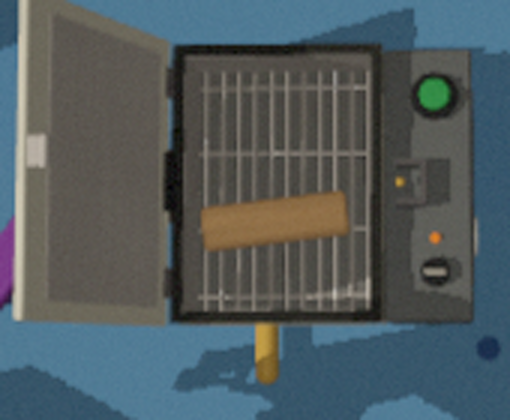

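View pics/c2.png

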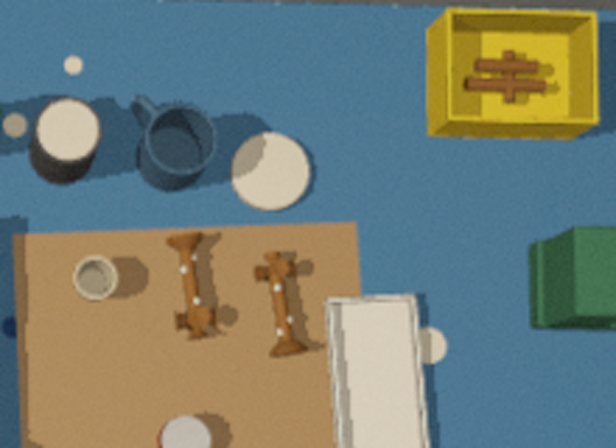

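View pics/c3.png

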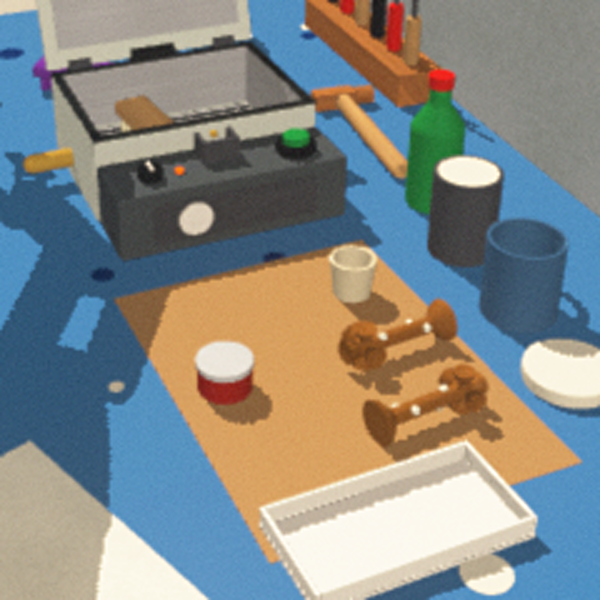

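View pics/wrist0.png

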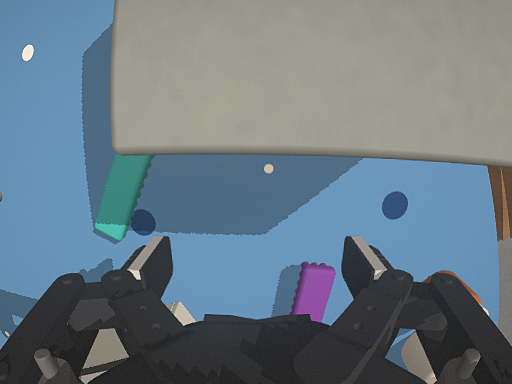

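```bash
cat > h.py <<'E'
import numpy as np,cv2
from plant import ctrl,sensors,optics
P={n:optics.camera_params(n) for n in("top","side")}
def ray(n,px):
    p=P[n];d=np.linalg.solve(p['mtx'],[px[0],px[1],1.]);R=np.array(p['R']);return -R.T@p['t'],R.T@d
def onz(n,px,z):
    o,d=ray(n,px);return o+d*(z-o[2])/d[2]
def dep(n,px,D):
    o,d=ray(n,px);return o+d*D
def proj(n,X):
    p=P[n];c=p['R']@np.asarray(X,float)+p['t'];c=p['mtx']@c;return c[:2]/c[2]
def rz(a,tilt=0):
    # tool down, jaw (y) axis at angle a in world xy
    y=np.array([np.cos(a),np.sin(a),0]);z=np.array([0,0,-1.]);x=np.cross(y,z);return np.column_stack([x,y,z])
E
python3 - <<'E'
from h import *
im=cv2.imread("pics/top0.png");D=np.load("top0d.npy");np.set_printoptions(precision=1,suppress=True)
hsv=cv2.cvtColor(im,cv2.COLOR_BGR2HSV)
for nm,px,z in [("rimTL",(148.3,135),110),("TR",(216.7,135),110),("BR",(217.3,226.7),110),("BL",(148.3,227.3),110),("btn",(234.7,151.7),102),("ledgeTR",(247,137),80),("ledgeBR",(247.3,227),80),("crucible",(294,159),45),("flux",(326,217),35)]:
    u,v=map(int,map(round,px));print(nm,onz("top",px,z),dep("top",px,np.median(D[v-1:v+2,u-1:u+2])))
# black gasket
g=hsv[125:235,140:225]
m=(g[...,2]<45).astype(np.uint8);n,l,st,c=cv2.connectedComponentsWithStats(m)
i=1+st[1:,4].argmax();ys,xs=np.where(l==i);r=cv2.minAreaRect(np.column_stack([xs,ys]).astype(np.float32)+np.float32([140,125]));print(r)
for q in cv2.boxPoints(r):print("gk",q,onz("top",q,111))
# brown objects, brush & castings
def comp(box,lo,hi,z,nm):
    x0,y0,x1,y1=box;m=cv2.inRange(hsv[y0:y1,x0:x1],lo,hi);n,l,st,c=cv2.connectedComponentsWithStats(m)
    for i in range(1,n):
        if st[i,4]>100:
            ys,xs=np.where(l==i);r=cv2.minAreaRect(np.column_stack([xs+x0,ys+y0]).astype(np.float32))
            print(nm,st[i,4],c[i]+[x0,y0],r);[print('   ',onz("top",q,z)) for q in cv2.boxPoints(r)];print('  c',onz("top",c[i]+[x0,y0],z))
print(hsv[165,330],hsv[168,362],hsv[200,300],hsv[195,180])
comp((152,150,212,220),(8,80,60),(25,255,255),70,"brush")
v=hsv[170,300];
comp((310,140,380,192),(5,150,30),(20,255,150),22,"cast")
comp((370,155,420,235),(0,0,170),(40,60,255),22,"tray")
print(dep("top",(400,200),D[200,400]),dep("top",(180,195),D[195,180]),dep("top",(330,163),D[163,330]))
E
```

```text
rimTL [662.4 321.2 110. ] [662.7 321.5 108.4]
TR [667.1 115.1 110. ] [691.1 122.4  -1. ]
BR [390.8 105.9 110. ] [391.6 107.7  79.5]
BL [384.8 310.1 110. ] [384.7 309.9 111.2]
btn [618.7  59.8 102. ] [618.7  59.8 102.2]
ledgeTR [669.5  23.6  80. ] [686.5  23.8   0.3]
ledgeBR [392.6  16.8  80. ] [394.7  16.7   3.2]
crucible [ 610.1 -125.6   45. ] [ 616.9 -129.5    4.5]
flux [ 430.2 -229.2   35. ] [ 430.2 -229.2   35. ]
((180.5, 180.5), (91.0, 71.0), 90.0)
gk [145. 135.] [662.  330.9 111. ]
gk [216. 135.] [666.8 117.2 111. ]
gk [216. 226.] [392.7 109.7 111. ]
gk [145. 226.] [388.4 319.8 111. ]
[ 16 163 117] [ 15 157 109] [ 17 119 172] [ 16 126 146]
brush 747 [181.1 193.2] ((181.08465576171875, 193.17694091796875), (15.504340171813965, 49.241790771484375), 82.87498474121094)
    [504.7 300.2  70. ]
    [526.8 151.1  70. ]
    [479.5 143.8  70. ]
    [457.6 292.5  70. ]
  c [492.1 221.9  70. ]
cast 113 [358.5 157.8] ((357.1658630371094, 160.39268493652344), (14.317822456359863, 21.09259605407715), 12.094757080078125)
    [ 584.9 -300.5   22. ]
    [ 651.9 -314.6   22. ]
    [ 643.2 -359.5   22. ]
    [ 576.2 -345.3   22. ]
  c [ 622.4 -334.4   22. ]
tray 1831 [395.2 196.6] ((394.09246826171875, 196.52471923828125), (63.00559997558594, 33.393272399902344), 86.53176879882812)
    [ 596.9 -388.8   22. ]
    [ 605.8 -495.7   22. ]
    [ 405.1 -506.    22. ]
    [ 396.5 -400.3   22. ]
  c [ 500.3 -451.2   22. ]
[ 491.5 -472.5    2.8] [486.6 225.3  68.7] [ 603.1 -242.5   25.1]
```

```bash
cat >> h.py <<'E'
def hmap(n,D):
    p=P[n];K=p['mtx'];v,u=np.mgrid[:384,:512]
    c=np.stack([(u-K[0,2])/K[0,0]*D,(v-K[1,2])/K[1,1]*D,D],-1)
    W=(c-p['t'])@np.array(p['R']);W[D==0]=np.nan;return W
def castings(im=None,D=None,save=None):
    "bronze blobs standing proud of the bench right of the washer: list of (centre xy, axis angle from button to flower, length, npx)"
    if im is None: im,D=optics.grab_frame("top");im=im[:,:,::-1]
    if save: cv2.imwrite(save,im)
    hsv=cv2.cvtColor(np.ascontiguousarray(im),cv2.COLOR_BGR2HSV);W=hmap("top",D)
    m=((W[...,2]>8)&(W[...,2]<60)&(hsv[...,0]<22)&(hsv[...,0]>4)&(hsv[...,1]>120)&(W[...,0]<760)).astype(np.uint8)
    m[:,:255]=0
    n,l,st,c=cv2.connectedComponentsWithStats(cv2.morphologyEx(m,cv2.MORPH_CLOSE,np.ones((3,3),np.uint8)));out=[]
    for i in range(1,n):
        if st[i,4]<80: continue
        ys,xs=np.where(l==i);X=np.array([onz("top",(x,y),24)[:2] for x,y in zip(xs,ys)])
        r=cv2.minAreaRect(X.astype(np.float32));b=cv2.boxPoints(r);e=[b[1]-b[0],b[2]-b[1]];e=max(e,key=np.linalg.norm)
        a=np.arctan2(e[1],e[0]);ax=np.array([np.cos(a),np.sin(a)])
        s=(X-r[0])@ax; w=np.abs((X-r[0])@[-ax[1],ax[0]])
        if X[s>0].shape[0]*0+ (w[s>25].mean() if (s>25).any() else 0)<0: pass
        out.append(dict(c=np.array(r[0]),a=a,size=sorted(r[1]),n=int(st[i,4]),z=float(np.nanmedian(W[ys,xs,2])),px=c[i]))
    return out
E
python3 - <<'E'
from h import *
np.set_printoptions(precision=1,suppress=True)
im=cv2.imread("pics/top0.png");D=np.load("top0d.npy")
for c in castings(im,D):print(c)
for px in [(326.1,147),(330.4,174.3),(359.3,155.4),(362.9,184.6)]:print(onz("top",px,26))
W=hmap("top",D)
# brush
m=(W[...,2]>60)&(W[...,2]<80);m[:145]=0;m[222:]=0;m[:,:152]=0;m[:,212:]=0
X=W[m][:,:2];r=cv2.minAreaRect(X.astype(np.float32));print("brush",r,m.sum(),np.median(W[m][:,2]))
hs=W[80:95,430:455,2];print("bin",np.nanmedian(W[88,436:448],0))
E
```

```text
{'c': array([ 607.8, -235. ]), 'a': np.float32(0.1408702), 'size': [47.91543197631836, 125.01180267333984], 'n': 289, 'z': 29.9523895167667, 'px': array([327.8, 162.6])}
{'c': array([ 588.6, -338.7]), 'a': np.float32(0.21880922), 'size': [51.395904541015625, 120.02108764648438], 'n': 300, 'z': 29.5651300402209, 'px': array([359.5, 166.9])}
[ 654.3 -229.6   26. ]
[ 566.7 -243.8   26. ]
[ 629.6 -335.9   26. ]
[ 536.  -347.4   26. ]
brush ((525.6229248046875, 229.855224609375), (235.96095275878906, 160.49205017089844), 1.7537915706634521) 805 69.10338442292554
bin [ 853.1 -598.1   36.7]
```

```bash
cat >> h.py <<'E'
def best(pos,a,half=True):
    q=np.array(sensors.read_state()['q']);c=[]
    for k in ([0,1,-1] if half else [0]):
        j=ctrl.solve_ik(list(pos),rz(a+k*np.pi))
        if j is not None:c.append((abs(j[5]),k,j))
    return a+min(c,key=lambda t:t[0])[1]*np.pi
def st():
    s=sensors.read_state();print("t %.1f"%s['t'],"pos",np.round(s['eef_pos'],1),"w %.1f"%s['grip_width'],"F",np.round(s['force'],1));return s
def snap(n,f):
    im,D=optics.grab_frame(n);cv2.imwrite(f,im[:,:,::-1]);return im[:,:,::-1].copy(),D
E
python3 - <<'E'
from h import *
s=st();p=s['eef_pos']
ctrl.move_l([p[0],p[1],430],vel=250)
b=np.array([492,222.]);a=best([*b,300],0.147);print(a)
ctrl.move_ptp([*b,330],rz(a));st()
ctrl.move_l([*b,150],vel=250);st()
snap("wrist","pics/w1.png");snap("side","pics/s1.png")
E
```

```text
t 0.1 pos [253.8 515.3 215.8] w 85.4 F [ 0.1  0.1 -0.2]
0.147
t 2.6 pos [491.8 222.9 330.3] w 85.6 F [ 0.4 -0.  -0.7]
t 3.5 pos [493.1 222.8 151.5] w 85.5 F [-0.5  1.1  0.1]
```

View pics/w1.png

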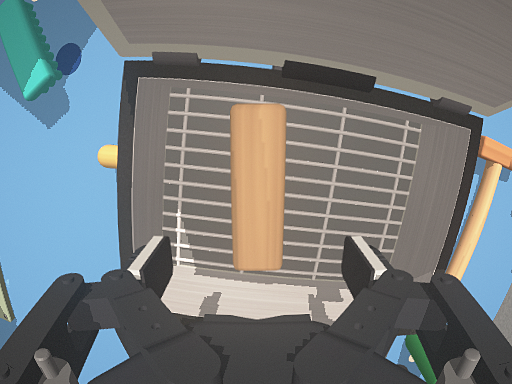

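View pics/s1.png

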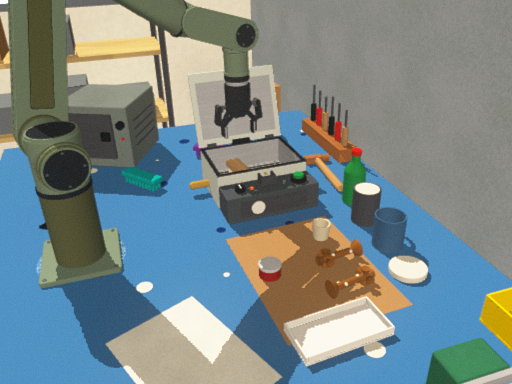

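```bash
python3 - <<'E'
from h import *
R=rz(0.147)
print(ctrl.move_l([492,222,65],vel=120,threshold=8));st()
ctrl.gripper_to(30,force=60);s=st()
if s['grip_width']>35:
    ctrl.move_l([492,222,240],vel=150);st()
    snap("wrist","pics/w2.png")
E
```

```text
False
t 4.4 pos [492.8 222.2  65.8] w 85.3 F [ 0.4 -0.2 -0.7]
t 5.0 pos [492.1 222.   65.1] w 30.1 F [ 0.8  0.5 -1.7]
```

```bash
python3 - <<'E'
from h import *
st()
a,_=snap("wrist","pics/w3.png");b,_=snap("side","pics/s3.png")
cv2.imwrite("pics/x3.png",np.hstack([a[:, :],cv2.resize(b[60:220,160:320],(384,384))])[:, :800])
E
```

```text
t 5.0 pos [492.1 222.   65.1] w 30.1 F [ 0.8  0.5 -1.7]
```

View pics/x3.png

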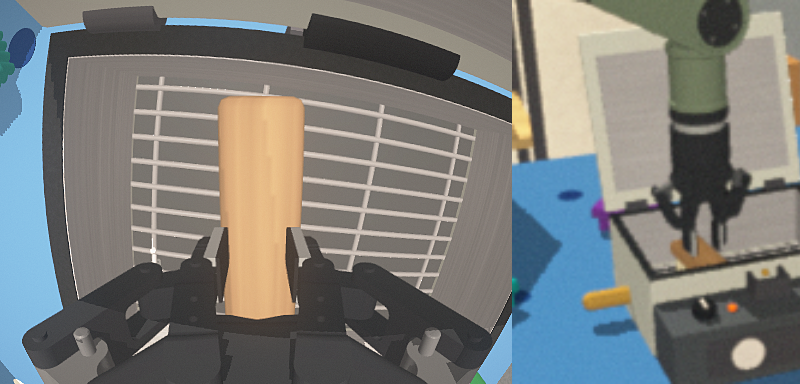

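```bash
python3 - <<'E'
from h import *
ctrl.gripper_to(25,force=80);st()
ctrl.move_l([492,222,240],vel=120);st()
snap("wrist","pics/w4.png")
E
```

```text
t 5.3 pos [492.  222.   64.9] w 25.3 F [-0.5 -0.1  0.4]
t 6.9 pos [491.4 221.8 238.9] w 25.2 F [-0.2 -1.2 -0.6]
```

View pics/w4.png

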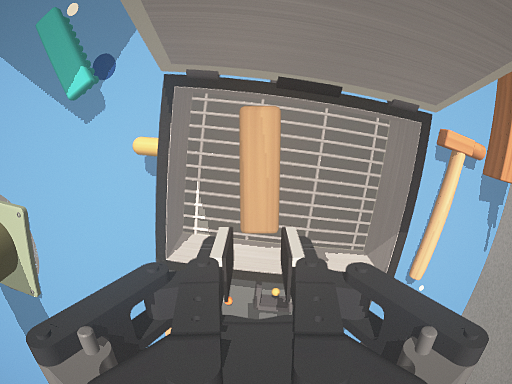

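```bash
python3 - <<'E'
from h import *
np.set_printoptions(precision=1,suppress=True)
p=optics.camera_params("wrist");T=np.array(p['T_tool_cam']);K=p['mtx']
s=st();im,D=snap("wrist","pics/w5.png")
def pt(u,v):
    x=(u-K[0,2])/K[0,0];y=(v-K[1,2])/K[1,1];r=np.hypot(x,y);k=np.tan(r)/r
    d=D[v,u];return (T@[x*k*d,y*k*d,d,1])[:3]
for v in range(210,330,10):
    for u in (222,228,290,296): print((u,v),pt(u,v),end=' ')
    print()
for px in [(260,120),(260,170),(260,225)]:
    q=pt(*px);print(q,s['eef_rot']@q+s['eef_pos'])
print(ctrl.tcp_to_tips)
for n in ("top",): snap(n,"pics/t5.png")
snap("side","pics/s5.png")
E
```

```text
t 7.0 pos [491.4 221.8 238.9] w 25.2 F [-1.1 -0.4 -0.4]
(222, 210) [-58.  -45.2 213.7] (228, 210) [-57.7 -37.2 213. ] (290, 210) [-57.5  44.5 212.3] (296, 210) [-57.5  52.5 212.2] 
(222, 220) [-69.5 -44.9 206.6] (228, 220) [-70.1 -37.1 208.5] (290, 220) [-71.5  45.  212.1] (296, 220) [-72.   53.2 213.3] 
(222, 230) [ 11.1 -16.1 -24.7] (228, 230) [ 10.4 -13.3 -23.1] (290, 230) [ 11.   17.  -24.5] (296, 230) [ 11.   19.9 -24.6] 
(222, 240) [ 11.  -14.8 -36.4] (228, 240) [ 11.2 -12.  -36.7] (290, 240) [ 11.2  15.7 -36.8] (296, 240) [ 10.5  18.6 -35.4] 
(222, 250) [ 10.9 -13.7 -46.3] (228, 250) [  9.4 -11.5 -43.2] (290, 250) [ 10.9  14.7 -46.4] (296, 250) [ 11.   17.2 -46.7] 
(222, 260) [  9.5 -13.1 -52.6] (228, 260) [  4.7 -11.6 -43.6] (290, 260) [  9.6  14.1 -52.8] (296, 260) [  9.2  16.6 -52.3] 
(222, 270) [  4.4 -13.4 -52. ] (228, 270) [  0.6 -11.7 -45.2] (290, 270) [  4.9  14.3 -52.8] (296, 270) [ 12.   14.9 -65.1] 
(222, 280) [  0.3 -13.5 -53.1] (228, 280) [ -3.6 -11.7 -46.8] (290, 280) [  0.3  14.5 -53.1] (296, 280) [ 11.9  14.1 -71.9] 
(222, 290) [ -2.5 -13.3 -56.4] (228, 290) [ -8.4 -11.9 -47.5] (290, 290) [ -5.3  14.9 -52.3] (296, 290) [ 17.2  12.2 -85.9] 
(222, 300) [ -6.  -13.2 -58.7] (228, 300) [-10.4 -11.5 -52.4] (290, 300) [ -9.8  15.  -53.3] (296, 300) [ 16.4  11.8 -89.8] 
(222, 310) [-179.   -45.   157.9] (228, 310) [-178.7  -37.   158. ] (290, 310) [-158.9   40.8  132. ] (296, 310) [ 16.7  11.2 -94.9] 
(222, 320) [ 10.5  -9.  -91.5] (228, 320) [  9.8  -7.4 -90.6] (290, 320) [ 10.9  10.2 -92. ] (296, 320) [  17.6   10.5 -100.1] 
[ 59.7   4.3 168.5] [486.6 281.5  70.4]
[  4.3   4.4 167.4] [494.8 226.7  71.5]
[-61.4   4.6 168.2] [504.6 161.7  70.7]
25.0
```

View pics/s5.png

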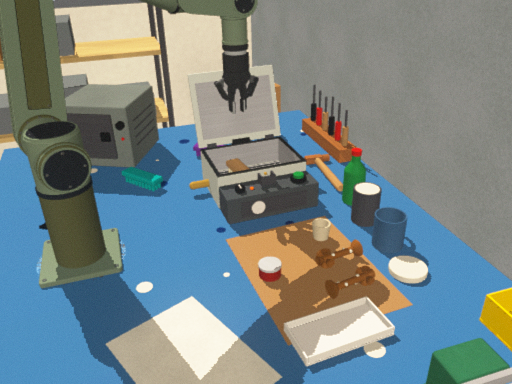

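```bash
python3 - <<'E'
from h import *
for z in (214,239,260,280): print(z,proj("side",[491.4,221.8,z]))
a=cv2.imread("pics/s5.png");cv2.imwrite("pics/x5.png",cv2.resize(a[40:180,170:320],None,fx=4,fy=4,interpolation=2))
E
```

```text
214 [238.34149971 124.12791512]
239 [237.9950876  116.25412298]
260 [237.69953305 109.53630059]
280 [237.41408666 103.04823218]
```

View pics/x5.png

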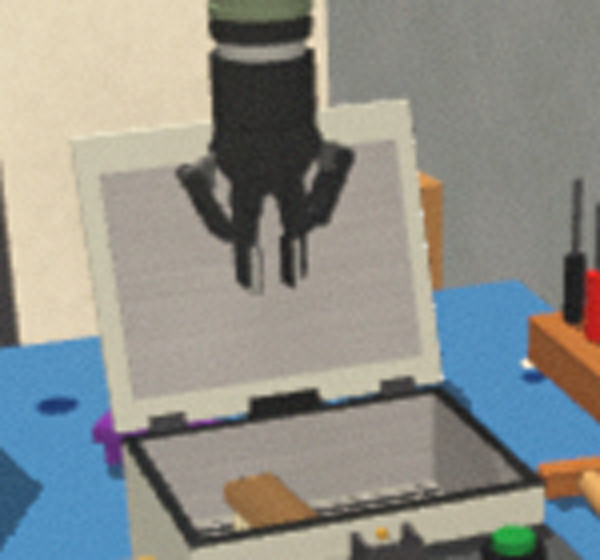

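```bash
python3 - <<'E'
from h import *
ctrl.move_l([492,222,80],vel=150,threshold=10);st()
print(ctrl.move_l([492,222,20],vel=30,threshold=5));st()
ctrl.hold(0.2);st()
snap("side","pics/s6.png");snap("wrist","pics/w6.png")
E
```

```text
t 8.3 pos [493.  222.3  81. ] w 24.9 F [ 1.1  0.7 -0.3]
True
t 9.3 pos [492.  222.   55.4] w 24.8 F [-0.5 -0.9  4.5]
t 9.6 pos [492.  222.   55.4] w 25.3 F [-0.8 -0.9  5.8]
```

View pics/w6.png

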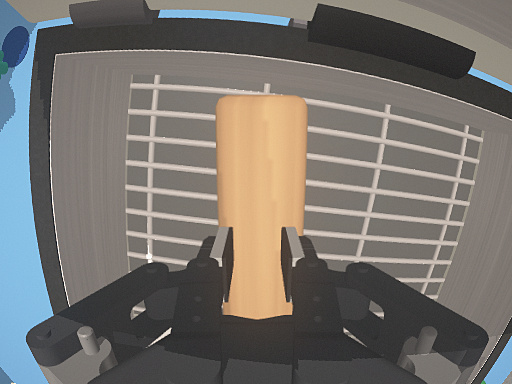

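```bash
cat >> h.py <<'E'
# measured by touch: real fingertips stand 14.6 mm ABOVE (behind) the reported TCP, not 25 ahead -> grasp point z = TCP z + 34
OFF=34.
def g(x,y,z): return [x,y,z-OFF]   # TCP target for grasp point
E
python3 - <<'E'
from h import *
ctrl.move_l(g(492,222,130),vel=150)
ctrl.gripper_to(85)
print(ctrl.move_l(g(492,222,58),vel=100,threshold=8));st()
ctrl.gripper_to(30,force=60);s=st()
if s['grip_width']>38:
    ctrl.move_l(g(492,222,190),vel=120);st()
snap("wrist","pics/w7.png")
E
```

```text
False
t 11.6 pos [492.6 222.2  24.5] w 84.9 F [ 0.4 -0.1 -0.1]
t 12.0 pos [493.  222.3  25. ] w 45.0 F [ 0.4 -0.6  2.7]
t 13.3 pos [491.2 221.7 154.9] w 45.4 F [ 0.3 -0.3 -1.3]
```

View pics/w7.png

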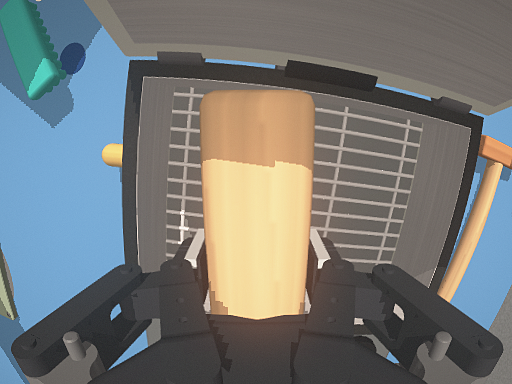

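```bash
python3 - <<'E'
from h import *
ctrl.move_l(g(492,222,230),vel=200)
a=best(g(500,-451,220),1.628);print(a)
ctrl.move_ptp(g(500,-451,220),rz(a));st()
im,D=snap("top","pics/t8.png");W=hmap("top",D)
snap("side","pics/s8.png")
ctrl.move_l(g(500,-451,70),vel=150);s=st()
snap("side","pics/s9.png")
E
```

```text
4.769592653589793
t 16.1 pos [ 500.8 -449.9  186.1] w 45.1 F [ 0.3  0.5 -0.9]
t 17.3 pos [ 500.9 -452.    37.5] w 45.2 F [0.4 0.5 0.2]
```

View pics/s9.png

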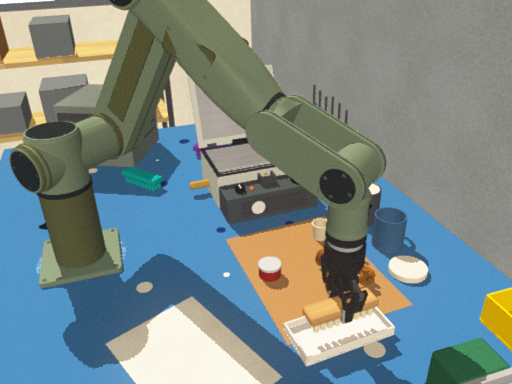

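```bash
python3 - <<'E'
from h import *
print(ctrl.move_l(g(500,-452,30),vel=40,threshold=5));st()
ctrl.gripper_to(62);ctrl.hold(0.2)
ctrl.move_l(g(500,-452,240),vel=250);st()
ctrl.move_ptp(g(420,-60,300),rz(best(g(420,-60,300),1.57)));st()
im,D=snap("top","pics/t10.png");np.save("t10d.npy",D);snap("side","pics/s10.png")
for c in castings(im,D):print(c)
W=hmap("top",D);v,u=np.mgrid[:384,:512]
m=(W[...,2]>30)&(W[...,2]<60)&(W[...,1]<-395)&(W[...,1]>-510)&(W[...,0]>390)&(W[...,0]<620)
r=cv2.minAreaRect(W[m][:,:2].astype(np.float32));print("brush",r,m.sum(),np.median(W[m][:,2]))
E
```

```text
True
t 18.2 pos [ 499.7 -451.6   -1. ] w 45.0 F [ 0.2 -0.3  3.3]
t 19.7 pos [ 499.2 -451.   204. ] w 61.8 F [-0.3  0.3 -0.4]
t 21.2 pos [420.5 -60.8 266. ] w 62.1 F [ 0.3 -0.1  0.4]
{'c': array([ 606.19281006, -233.99530029]), 'a': np.float32(0.17451529), 'size': [47.270103454589844, 121.7612533569336], 'n': 285, 'z': 30.54254870626233, 'px': array([327.74035088, 162.81754386])}
{'c': array([ 589.24176025, -340.87030029]), 'a': np.float32(0.14607657), 'size': [57.70369338989258, 119.0280990600586], 'n': 304, 'z': 28.63670729968223, 'px': array([359.68421053, 167.52960526])}
{'c': array([ 500.80303955, -455.26980591]), 'a': np.float32(0.056189217), 'size': [44.62546920776367, 144.52467346191406], 'n': 619, 'z': 43.50764065068343, 'px': array([396.68497577, 195.98707593])}
brush ((490.7154541015625, -462.3656311035156), (99.70724487304688, 164.37295532226562), 80.6212387084961) 718 43.19408273539469
```

View pics/t10.png

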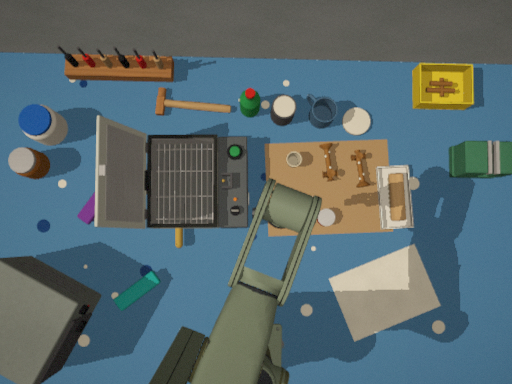

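```bash
cat >> h.py <<'E'
def wpts(D):
    "world points of the wrist depth picture (H,W,3)"
    s=sensors.read_state();p=optics.camera_params("wrist");T=np.array(p['T_tool_cam']);K=p['mtx'];v,u=np.mgrid[:384,:512]
    x=(u-K[0,2])/K[0,0];y=(v-K[1,2])/K[1,1];r=np.hypot(x,y)+1e-9;k=np.tan(r)/r
    c=np.stack([x*k*D,y*k*D,D],-1);t=c@T[:3,:3].T+T[:3,3];return t@np.array(s['eef_rot']).T+s['eef_pos']
def wristcast(f,near,rad=75):
    im,D=snap("wrist",f);W=wpts(D);hsv=cv2.cvtColor(im,cv2.COLOR_BGR2HSV)
    m=(W[...,2]>6)&(W[...,2]<55)&(hsv[...,0]<22)&(hsv[...,0]>3)&(hsv[...,1]>110)&(np.hypot(W[...,0]-near[0],W[...,1]-near[1])<rad)&(D>0)
    n,l,s,c=cv2.connectedComponentsWithStats(m.astype(np.uint8));i=1+s[1:,4].argmax();m=l==i
    r=cv2.minAreaRect(W[m][:,:2].astype(np.float32));b=cv2.boxPoints(r);e=max([b[1]-b[0],b[2]-b[1]],key=np.linalg.norm);a=np.arctan2(e[1],e[0])
    a=(a+np.pi/2)%np.pi-np.pi/2
    ax=np.array([np.cos(a),np.sin(a)]);X=W[m][:,:2]-r[0];s_=X@ax;w=X@[-ax[1],ax[0]];k=np.abs(s_)<22
    wm=(w[k].max()+w[k].min())/2
    print("cast rect",r,"n",m.sum(),"ang",a,"stem width",w[k].max()-w[k].min(),"stem off",wm,"zmax",np.percentile(W[m][:,2],98))
    return np.array(r[0])+np.array([-ax[1],ax[0]])*wm,a
E
python3 - <<'E'
from h import *
c=(608,-236)
a=best(g(*c,150),1.73);print(a)
ctrl.move_ptp(g(*c,170),rz(a));ctrl.gripper_to(55);st()
print(wristcast("pics/w11.png",c))
E
```

```text
4.8715926535897935
t 22.6 pos [ 608.4 -235.5  137.6] w 54.8 F [0.  0.6 0.3]
cast rect ((607.7039794921875, -235.73912048339844), (117.94947814941406, 44.27203369140625), 8.07559871673584) n 2932 ang 0.14094603 stem width 16.00505709277528 stem off 0.12538304626460528 zmax 44.99798294462918
(array([ 607.6863657, -235.6149808]), np.float32(0.14094603))
```

View pics/w11.png

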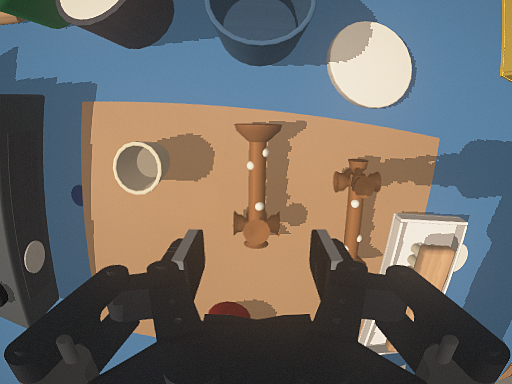

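```bash
cat >> h.py <<'E'
def pickup(c,a,z=24.5):
    aa=best(g(*c,150),a+np.pi/2)
    ctrl.move_l(g(*c,120),rz(aa),vel=150)
    hit=ctrl.move_l(g(*c,z),vel=120,threshold=8);print("hit",hit);st()
    ctrl.gripper_to(8,force=60);s=st()
    if s['grip_width']<12: print("MISS");return False
    ctrl.move_l(g(*c,230),vel=200);s=st();return s['grip_width']>12
WO=np.array([526.3,213.1]);EX=np.array([-.031,.9995]);EY=np.array([-.9995,-.031])
E
python3 - <<'E'
from h import *
if pickup((607.7,-235.6),0.141):
    t=WO+50*EY; a=best(g(*t,200),0.031)
    ctrl.move_ptp(g(*t,220),rz(a));st()
    snap("wrist","pics/w12.png")
E
```

```text
hit False
t 24.1 pos [ 608.7 -236.1   -8.5] w 54.5 F [0.6 0.3 0. ]
t 24.6 pos [ 608.4 -235.8   -8.4] w 14.2 F [-0.4  0.6  4.4]
t 25.7 pos [ 606.4 -234.9  193.7] w 13.8 F [ 0.5 -0.2 -3.4]
t 27.4 pos [477.2 210.8 186.2] w 14.0 F [ 0.1  0.4 -3.3]
```

View pics/w12.png

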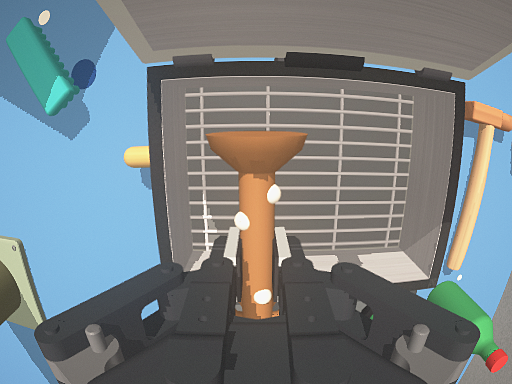

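```bash
python3 - <<'E'
from h import *
t=WO+50*EY
ctrl.move_l(g(*t,75),vel=150);s=st()
print(ctrl.move_l(g(*t,48),vel=30,threshold=4));st()
ctrl.gripper_to(40);ctrl.hold(.2);st()
ctrl.move_l(g(*t,230),vel=200);st()
snap("wrist","pics/w13.png")
c=(588,-340)
ctrl.move_ptp(g(*c,170),rz(best(g(*c,150),1.70)));ctrl.gripper_to(55);st()
im,D=snap("top","pics/t13.png")
for k in castings(im,D):print(k)
print(wristcast("pics/w14.png",c))
E
```

```text
t 28.6 pos [477.5 211.8  42. ] w 13.8 F [ 0.6  0.3 -3.5]
True
t 29.3 pos [476.1 211.6  21.5] w 14.0 F [ 0.1 -0.1  3.8]
t 29.8 pos [474.5 211.1  20.4] w 39.9 F [ 0.2 -0.2 -0.4]
t 30.9 pos [475.3 211.3 194.6] w 40.0 F [-0.2  0.2 -0.3]
t 33.2 pos [ 588.3 -339.3  136.2] w 55.1 F [ 0.6 -0.3 -0.4]
{'c': array([ 461.91381836, -457.92123413]), 'a': np.float32(0.05834506), 'size': [43.581642150878906, 66.63609313964844], 'n': 214, 'z': 43.62137167089924, 'px': array([398.74766355, 210.88785047])}
cast rect ((591.45947265625, -337.72247314453125), (118.24205780029297, 43.80541229248047), 9.116281509399414) n 3116 ang 0.15910923 stem width 15.951947325886668 stem off 0.2707333036448998 zmax 45.22872514553378
(array([ 591.41657801, -337.45515952]), np.float32(0.15910923))
```

View pics/w13.png

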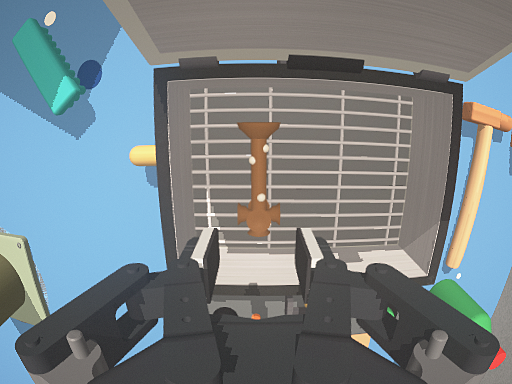

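View pics/w14.png

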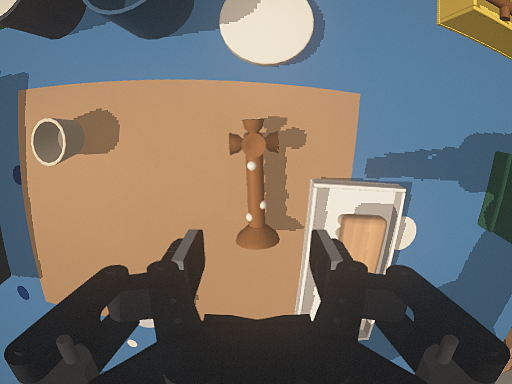

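```bash
python3 - <<'E'
from h import *
if pickup((591.4,-337.5),0.159):
    t=WO-50*EY; a=best(g(*t,200),0.031)
    ctrl.move_ptp(g(*t,220),rz(a));s=st()
    if s['grip_width']>12:
        snap("wrist","pics/w15.png")
        ctrl.move_l(g(*t,75),vel=150);st()
        print(ctrl.move_l(g(*t,48),vel=30,threshold=4));st()
        ctrl.gripper_to(40);ctrl.hold(.2)
        ctrl.move_l(g(*t,230),vel=200);st()
        _,D=snap("wrist","pics/w16.png");np.save("w16d.npy",D)
E
```

```text
hit False
t 34.8 pos [ 592.3 -338.1   -8.4] w 54.5 F [ 0.1  1.6 -0.1]
t 35.2 pos [ 591.9 -337.8   -8.4] w 14.2 F [-0.2  1.   4.9]
t 36.4 pos [ 590.3 -336.7  193.6] w 14.1 F [-0.1 -0.2 -3.2]
t 38.4 pos [576.9 213.6 186.1] w 13.5 F [ 0.5  0.5 -2.7]
t 39.5 pos [577.5 214.9  42.3] w 13.8 F [ 0.1 -0.6 -2.6]
True
t 40.2 pos [576.  214.5  21.6] w 13.8 F [-0.8 -0.5  3.9]
t 41.8 pos [575.1 214.4 194.3] w 40.1 F [ 0.6 -0.8 -1.8]
```

View pics/w16.png

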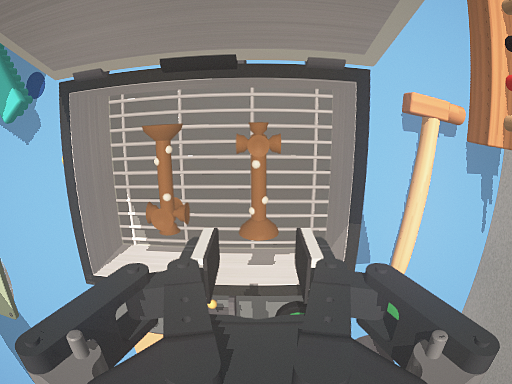

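```bash
python3 - <<'E'
from h import *
np.set_printoptions(precision=1,suppress=True)
ctrl.move_l(g(560,140,420),vel=250)
ctrl.move_ptp(g(380,-30,480),rz(best(g(380,-30,480),0)));st()
im,D=snap("top","pics/t17.png");W=hmap("top",D);snap("side","pics/s17.png")
hsv=cv2.cvtColor(im,cv2.COLOR_BGR2HSV)
m=(hsv[...,0]<22)&(hsv[...,0]>4)&(hsv[...,1]>110)&(W[...,2]>36)&(W[...,2]<95)&(W[...,0]>400)&(W[...,0]<655)&(W[...,1]>115)&(W[...,1]<310)
n,l,s,c=cv2.connectedComponentsWithStats(m.astype(np.uint8))
for i in range(1,n):
    if s[i,4]>60:
        X=W[l==i];r=cv2.minAreaRect(X[:,:2].astype(np.float32));d=np.array(r[0])-WO;print(r,d@EX,d@EY,np.percentile(X[:,2],[5,50,95]))
# lid points
m=(W[...,1]>318)&(W[...,1]<410)&(W[...,0]>380)&(W[...,0]<680)&(W[...,2]>150)
X=W[m];print("lid n",len(X),"zmax",np.percentile(X[:,2],99),"x",np.percentile(X[:,0],[1,99]))
tpt=X[X[:,2]>np.percentile(X[:,2],97)];print("top edge",tpt.mean(0))
A=np.column_stack([X[:,2],np.ones(len(X))]);print("y=az+b",np.linalg.lstsq(A,X[:,1],rcond=None)[0])
E
```

```text
t 43.8 pos [380.4 -29.6 445.2] w 40.1 F [0.5 0.3 0.3]
((574.1215209960938, 212.833740234375), (42.63263702392578, 115.880126953125), 1.842484951019287) -1.7485937866210894 -47.789356182861376 [52.8 59.6 75.2]
((473.71429443359375, 210.52471923828125), (40.9838752746582, 116.49608612060547), 1.5185617208480835) -0.9438362487792926 52.639246417236286 [53.5 61.6 76.5]
lid n 4694 zmax 338.7611587510789 x [382.7 660.3]
top edge [510.6 394.5 338.5]
y=az+b [  0.4 276.9]
```

View pics/t17.png

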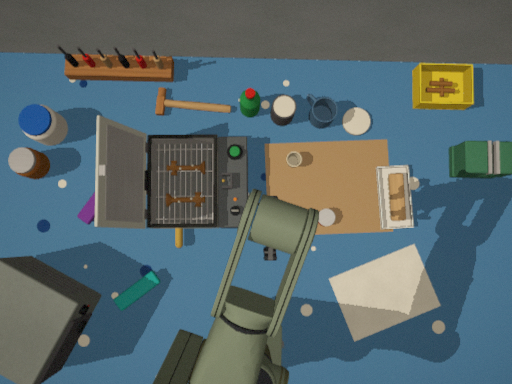

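View pics/s17.png

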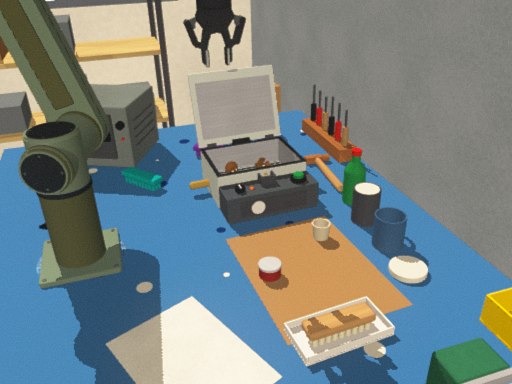

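```bash
python3 - <<'E'
from h import *
ctrl.gripper_to(2,force=60)
a=best([512,475,400],0.031,half=False);R=rz(a)
ctrl.move_ptp([512,475,430],R);st()
ctrl.move_l([512,475,290],vel=200);st()
snap("side","pics/s18.png");snap("top","pics/t18.png")
E
```

```text
t 46.2 pos [512.8 473.7 430.9] w 2.7 F [-0.7  0.8 -0.1]
t 47.1 pos [512.9 475.1 292.1] w 2.2 F [0.  0.8 0.3]
```

View pics/s18.png

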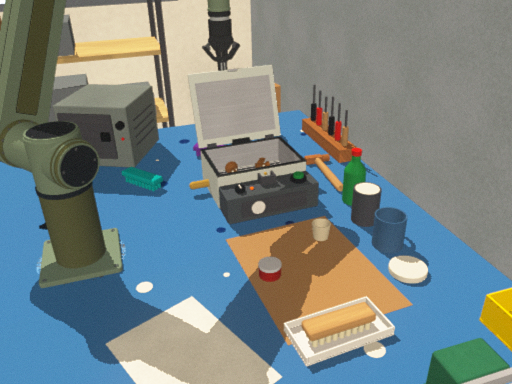

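View pics/t18.png

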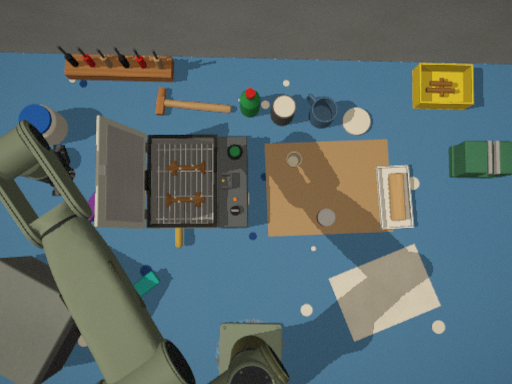

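```bash
python3 - <<'E'
from h import *
print(ctrl.move_l([514,345,290],vel=60,threshold=20));st()
print(ctrl.move_l([515,312,290],vel=60,threshold=20));st()
ctrl.move_l([512,400,290],vel=300);st()
im,D=snap("top","pics/t19.png");im,_=snap("side","pics/s19.png")
E
```

```text
False
t 49.5 pos [515.2 344.9 294.4] w 2.0 F [-2.5  0.3 12. ]
False
t 50.2 pos [514.8 311.6 289.2] w 2.2 F [ 0.1 -0.2  0.1]
t 50.7 pos [511.4 401.2 289.2] w 1.9 F [ 0.2 -0.4 -0.4]
```

View pics/s19.png

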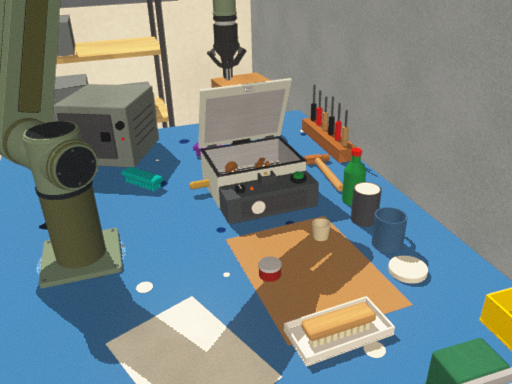

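```bash
python3 - <<'E'
from h import *
ctrl.move_l([512,440,330],vel=200)
ctrl.hold(2);a,_=snap("side","pics/s20.png")
ctrl.hold(2);b,_=snap("side","pics/s21.png");st()
cv2.imwrite("pics/x21.png",np.hstack([a[40:260,150:400],b[40:260,150:400]]))
E
```

```text
t 55.3 pos [512. 440. 330.] w 2.2 F [-0.2  0.  -0.5]
```

View pics/x21.png

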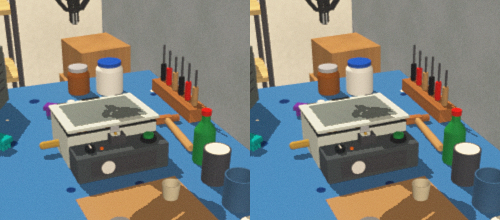

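```bash
python3 - <<'E'
from h import *
np.set_printoptions(precision=1,suppress=True)
p=WO-89*EX
ctrl.move_l([512,440,400],vel=200)
a=best([*p,250],0.031)
ctrl.move_ptp([*p,250],rz(a));st()
im,D=snap("wrist","pics/w22.png");W=wpts(D);print("lid z near press",W[150:200:25,240:270:15,:].reshape(-1,3))
ctrl.move_l([*p,140],vel=150,threshold=10);st()
for z in (128,122,116,112,109,107,105,103):
    h=ctrl.move_l([*p,z],vel=25,threshold=22);s=st()
    if h: break
E
```

```text
t 57.1 pos [529.6 124.9 250.6] w 2.0 F [-0.8  0.1 -0.4]
lid z near press [[514.3 157.9 136.1]
 [528.1 158.3 135.6]
 [514.7 134.3 135.8]
 [528.8 135.  137.4]]
t 58.0 pos [530.  124.4 141. ] w 1.4 F [ 0.4 -0.6  0. ]
t 58.7 pos [529.  124.1 127.9] w 1.8 F [0.5 0.7 0.5]
t 59.1 pos [528.8 124.1 121.7] w 1.7 F [-0.1  1.1  0.7]
t 59.5 pos [529.7 124.  116.4] w 1.9 F [-0.  -0.2  1.5]
t 59.8 pos [528.4 124.3 111.2] w 2.0 F [0.  0.1 0.2]
t 60.0 pos [528.7 124.2 108.5] w 1.9 F [-0.1  0.1 -0.5]
t 60.3 pos [529.5 124.2 107.5] w 1.5 F [-0.2 -0.1  2.8]
t 60.5 pos [529.6 124.2 107.4] w 2.2 F [-5.3 -1.  13.3]
t 60.8 pos [529.7 124.3 107.3] w 2.2 F [-9.  -1.2 22.6]
```

View pics/w22.png

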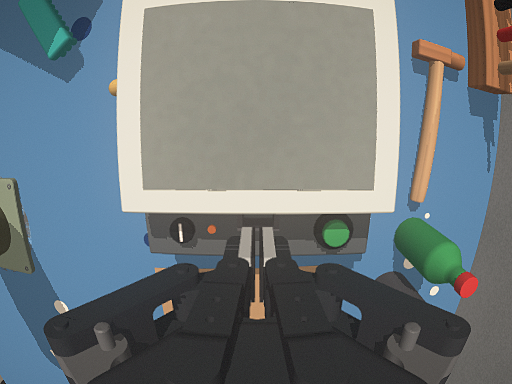

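```bash
python3 - <<'E'
from h import *
np.set_printoptions(precision=1,suppress=True)
p=WO-89*EX
ctrl.move_l([*p,230],vel=150);st()
im,D=snap("wrist","pics/w23.png");W=wpts(D);print(W[150:200:25,240:270:15,:].reshape(-1,3))
im2,D2=snap("side","pics/s23.png")
hsv=cv2.cvtColor(im,cv2.COLOR_BGR2HSV)
m=(hsv[...,0]>50)&(hsv[...,0]<80)&(hsv[...,1]>100)&(W[...,2]>97)&(W[...,2]<110)&(W[...,1]<90)&(W[...,1]>20)
X=W[m];print("btn",m.sum(),X.mean(0),X.min(0),X.max(0))
E
```

```text
t 61.8 pos [528.1 124.1 228.4] w 2.1 F [-0.9  0.   0.1]
[[512.6 158.  124.1]
 [525.9 158.6 125.9]
 [513.  135.4 124.4]
 [526.5 135.8 124.1]]
btn 905 [673.4  54.8 102.9] [607.4  20.1  97. ] [805.7  77.4 110. ]
```

View pics/w23.png

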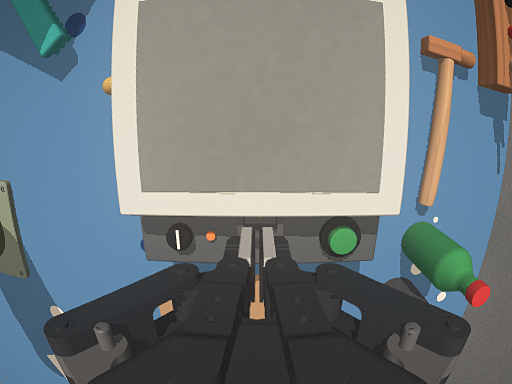

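```bash
python3 - <<'E'
from h import *
b=(619,59.5)
a=best([*b,200],0.031)
ctrl.move_ptp([*b,200],rz(a));st()
ctrl.move_l([*b,105],vel=120,threshold=10);st()
snap("side","pics/s24.png")
for z in (92,88,86,84,82,80,79,78):
    h=ctrl.move_l([*b,z],vel=25,threshold=20);s=st()
    if h: break
ctrl.hold(0.3)
snap("side","pics/s25.png")
ctrl.move_l([*b,200],vel=120);st()
ctrl.move_ptp([420,-30,430],rz(best([420,-30,430],0)));st()
a_,D=snap("top","pics/t26.png");b_,_=snap("side","pics/s26.png")
W=hmap("top",D);np.set_printoptions(precision=1,suppress=True)
for X in ([619,59.5,102],[*(WO-89*EX),122],[*(WO),122]):
    u,v=np.round(proj("top",X)).astype(int);print(X,np.nanmedian(W[v-1:v+2,u-1:u+2].reshape(-1,3),0))
for c in castings(a_,D):print(c)
E
```

```text
t 62.4 pos [618.6  58.9 198.3] w 1.5 F [-0.8  0.2 -0.3]
t 63.4 pos [619.8  59.6 106.1] w 2.0 F [-1.  -0.5  0.7]
t 64.1 pos [618.9  59.5  91.8] w 1.9 F [ 0.1 -0.2  0.3]
t 64.4 pos [618.9  59.5  87.9] w 1.7 F [-0.   0.5  0.6]
t 64.6 pos [619.3  59.5  86.4] w 1.7 F [-0.2  0.3  1.2]
t 64.9 pos [619.4  59.5  84.4] w 2.3 F [ 1.  -0.8  2.7]
t 65.1 pos [619.4  59.5  82.3] w 1.8 F [0.5 0.1 4.1]
t 65.4 pos [619.4  59.5  81.5] w 2.2 F [-2.   1.1  8.6]
t 65.6 pos [619.5  59.5  81.4] w 2.2 F [-3.9 -0.1 14.7]
t 65.9 pos [619.5  59.5  81.4] w 2.2 F [-5.5  0.6 17.6]
t 67.4 pos [618.1  59.6 198.6] w 2.0 F [ 0.1 -0.4 -0.9]
t 68.6 pos [420.1 -29.9 428.6] w 2.0 F [ 0.1  0.5 -0.6]
[619, 59.5, 102] [617.9  58.9 100.2]
[np.float64(529.059), np.float64(124.1445), 122] [528.1 124.2 125.4]
[np.float64(526.3), np.float64(213.1), 122] [526.7 213.9 122. ]
{'c': array([ 500.8, -455.7]), 'a': np.float32(0.054877345), 'size': [44.01552963256836, 144.48634338378906], 'n': 633, 'z': 43.72237650106863, 'px': array([396.8, 196.5])}
```

View pics/s25.png

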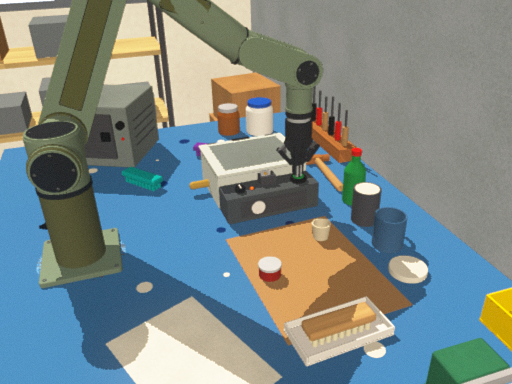

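View pics/s26.png

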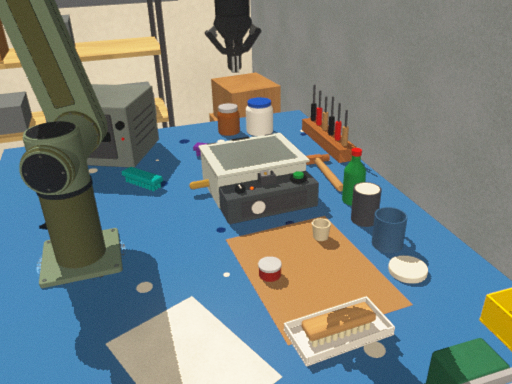

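```bash
python3 - <<'E'
from h import *
r=[cv2.resize(cv2.imread(f"pics/{f}.png")[125:225,185:325],None,fx=2.8,fy=2.8,interpolation=2) for f in("s21","s23","s25","s26")]
cv2.imwrite("pics/x26.png",np.vstack([np.hstack(r[:2]),np.hstack(r[2:])]))
Ds=[optics.grab_frame("top")[1] for _ in range(4)];W=np.mean([hmap("top",d) for d in Ds],0)
for wx in (60,20,-20,-60,-89,-110):
    v=[]
    for wy in (-60,-30,0,30,60):
        u_,v_=np.round(proj("top",[*(WO+wx*EX+wy*EY),122])).astype(int);v.append(np.nanmedian(W[v_-1:v_+2,u_-1:u_+2,2]))
    print(wx,np.round(v,1))
E
```

```text
60 [122.5 122.8 122.8 123.2 123.7]
20 [123.3 123.6 123.7 123.1 123.7]
-20 [123.1 123.7 122.7 123.7 123.3]
-60 [123.7 122.9 124.1 124.  123.8]
-89 [123.2 123.8 122.8 123.9 124.1]
-110 [121.6 120.9 121.7 122.2 120.8]
```

View pics/x26.png

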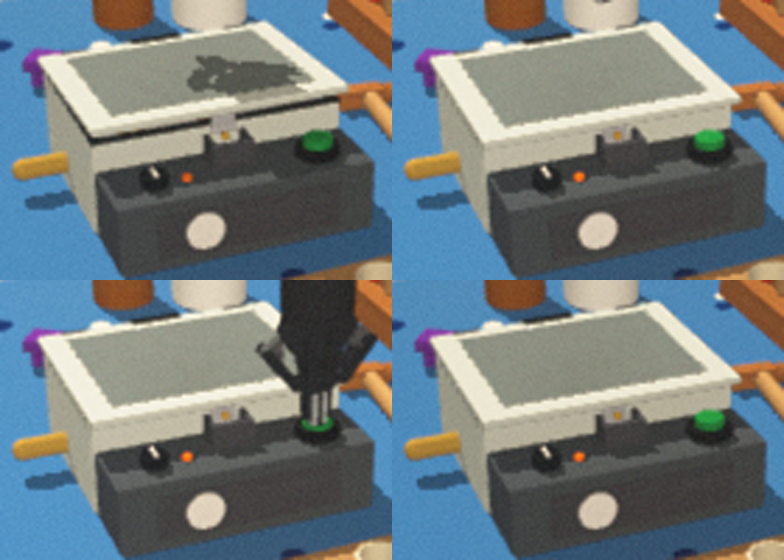

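The lid lies level at 122–124 mm everywhere. The gap seen while it rested on the catch (first crop) is gone, the button is out again, and the brush is in the tray.

```bash
python3 - <<'E'
from h import *
ctrl.hold(0.5);st();ctrl.finish_job()
E
```

```text
t 69.4 pos [420.  -30.  430.1] w 2.3 F [-0.9 -0.2  0.4]
the job is handed in; nothing more can be done
```

I did every step in order and handed the job in at about 69 s; no verdict is reported.

**What I did**
- Moved the brush from the tub into the drip tray.
- Laid both bronze castings on the bench, the only two there, side by side on the rack.
- Pushed the lid past upright from behind; it fell shut on its own with the gripper clear.
- Pressed the lid's front edge until the catch snapped.
- Pressed the green button to its stop and let it go.

**Last checks**
- **Lid:** it is flat at about 122–124 mm across its face, where the shut height is 122 mm. It stood at about 136 mm while resting on the catch.
- **Button:** it travelled about 6 mm to a hard stop and is out again.
- **Brush:** its centre is within about 5 mm of the tray's, and its underside is just off the tray floor.
- **Castings:** before the lid closed, they lay flat about 100 mm apart, with their tops about 75 mm above the bench. I have not seen them since.
- **Other things on the bench:** none look moved in the pictures, though I did not measure each one.

**What disagreed**
- **Fingertip offset:** the fingertips are about 15 mm behind the reported TCP, not 25 mm ahead of it. My first try at the brush closed above it and missed. I measured the offset by touching the brush and corrected every later height.
- **Push on the lid:** I saw a brief vertical force of about 12 N, which did no visible harm.
- **Bronze-coloured pieces in the yellow bin:** I left these because they are out of reach and do not match the castings' shape.

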